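# Unlock the weight safe: hold the catch, draw the bolt

### The arm

A 7-joint arm with a two-finger parallel gripper is mounted at the origin on a cart in front of the work surface, level with it; the furniture and walls round the work are solid. World frame = base frame: x ahead of the robot, y to its left, z up, the work surface at z = 0. Lengths are in m, angles in rad, forces in N, time in s.
With the tool pointing down it reaches from about 0.4 to 0.85 m from the base axis. Payload 10.4 kg.
Tool frame: the origin (TCP) lies on the mounting face of the last link; the fingertips stand 173 mm ahead of it and the grasp point (between the pads) lies 155 mm ahead of it (manip.tip_extent is the distance from the TCP to the fingertips, in m); z points along the fingers, y is the line along which they close (so a half turn about z gives the same grasp; the last joint's range is limited). The gripper opens to 85 mm and grips with 20 to 120 N. Pads are 22 mm wide; open, the fingers measure 114 mm over their backs; the gripper's body (76 mm by 85 mm) begins 54 mm behind the grasp point. The pads swing forward as they close: fully open they stand 13 mm farther back than shut.
Start: joints at [1.323, 0.332, -0.065, 1.46, 0.022, 1.35, -0.088], TCP at [0.139, -0.609, 0.405] pointing down, gripper open.
Joint ranges: [-2.6, 2.6], [-0.5, 2.12], [-1.47, 1.34], [0.16, 2.42], [-1.27, 4.41], [0.06, 2.06], [-2.6, 2.6]. Speed limits (rad/s): [2.22, 2.22, 2.79, 2.79, 3.14, 3.14, 3.14].

### API

Orientations are given as a unit quaternion [x, y, z, w].
In Python, from workcell import manip gives the robot as it stands.
- The arm moves only by the tool move_arm, never from a script. Its argument "plan" is one flat list of numbers, 7 for each row, row after row: the turn, a rotation vector about the tool's x, y, z in rad, then the shift along the tool's x, y, z in m, then the finger opening in m, from 0 to 0.0854. In form: [ax, ay, az, dx, dy, dz, gripper, ax, ay, az, dx, dy, dz, gripper, ...]. A call has 1 to 12 rows; each row is the pose to reach, as a shift and turn from the pose commanded when the call began, along the tool's axes at that moment; what a row does not reach only later rows make up. A row lasts 1/8 s, in which the tool goes at most 62.5 mm and 10.7 degrees, less where a joint would pass 70% of its speed; a pose out of reach is approached as far as the arm can. A call with a gripper value outside its range is refused whole. The fingers move at their own pace and stop on an object; "squeeze" is the grip in N (left out, the last holds). Time passes only in rows, so rows that repeat a pose let the fingers close. It gives the time, the measured TCP pose, the force, the opening and the grip force at its end, in the units of the state.
- manip.get_obs(): the state, without advancing time (a new reading comes with each control period).
- manip.camera(name): name is "side" or "top" or "wrist"; returns a dict with "color" (384x512x3 uint8, red, green, blue), "fx", "fy", "cx", "cy" (pixels), "cam_to_world" (4x4, takes a point from camera to world coordinates); the wrist camera has in their place "mount" (4x4, takes a point from camera to tool coordinates, whose origin is the TCP and whose axes are the flange's). Camera axes: x right, y down, z forward; pixel columns grow to the right and rows downward; lengths in m; the calibration is good to about 2 mm. A picture is of the moment at which its call begins: read the wrist's pose just before it. There is no depth.
- manip.hand_in(): hands the job in; it is judged then, once.
Trained networks look in a picture, given as the dict that the camera call returned (one of the last four; its "shot" number tells which), for a name from the list of things; names that differ only in an ending like _2 or _b are one class to them, and where a whole thing is asked for, a point or a joint stands for the part that bears it (a point fixed in the world has none). Each returns a list of dicts, best first, with "conf" (0 to 1); they miss things now and then, are a little off and sometimes report something else, mostly with a low value. They report only what shows in the picture. A call takes as long as a camera call.
- manip.look_for(picture, label): "position" ([x, y, z] in m, in the coordinates of the camera as it stood for that picture, good to about 4 mm: the middle of the surface that is visible of it).
- manip.silhouettes(picture, label): "pixels" (384x512 bool, what is visible of it).
- manip.tip_of(picture, label): "position" ([x, y, z] in m, in the coordinates of the camera as it stood for that picture, good to about 4 mm: a listed point, or the origin of a listed thing).
The state is a dict: "clock": time; "joint_pos": joint angles; "joint_velocities": joint speeds; "tau": joint torques, N m; "position": TCP position; "ee_rot": TCP orientation; "ft_force": force on the tool from outside, world axes, zero at the start; "torque": the same for the moment, N m; "grip_width": opening from 0.0 (shut) to 1.0 (fully open); "grasp_force": force on a finger pad.
Only numpy, scipy, OpenCV 4.12 (cv2) and the standard library are available. Lean on these libraries where they do the work, as an engineer would, in place of code of your own. Each camera call takes 0.05 s, during which the arm holds its last target. There are 200 camera calls.

### The job

Unlock the small safe for calibration weights. Hold its red spring catch down with one fingertip while the other fingertip pushes the bolt's blue tab all the way back, away from the keeper, keeping the catch down for the whole stroke; then let go, so that the catch springs up again behind the drawn bolt. Pick nothing up, and leave the loose things round the safe standing where they are.

Things in the scene. Friction and masses are not known exactly. Their poses are not given: they have to be found in the camera images.
- safe: grey steel case, white lid, 150 (x) by 130 (y) by 55 mm high, fixed; origin at the centre of its underside, z up. Its +x points to the keeper end (away from the robot, within 0.5 rad), +y to its left. On the lid lie the red catch (along x at y = +30 mm) and the bolt (along x at y = -30 mm). Bolt straps and the teeth between them end 21 mm above the lid; only catch and blue tab stand higher.
- catch_pad (a point): centre of the top face of the red catch, a flat paddle 92 mm long (x) by 24 mm wide (y), 34 mm above the lid when released. It goes straight down 10 mm and stays level wherever along its length it is pressed, so a finger may slide along it while pressing. The point moves with the catch.
- bolt_tab (a point): centre of the top edge of the bolt's blue upright tab: 6 mm thick (x), 24 mm wide (y), from 16 to 52 mm above the lid. At the start it is level with the catch's middle, 60 mm to the -y side of catch_pad. It moves with the bolt. Push its +x (keeper side) face towards the safe's -x.
- catch (a joint): how far the catch is pressed (m): 0 released, 0.010 fully down; 2 N start it, 5 to 6 N hold it fully down. From 0.005 on its pawl is below the bolt's teeth and the bolt can pass; at smaller values the bolt is blocked. Let up on the way, it springs into the next gap between the teeth (13 mm apart) and blocks again.
- bolt (a joint): how far the bolt is drawn (m): 0 shut (in the keeper), 0.040 fully back at its end stop, moving along the safe's -x; it stays where it is left and takes 3 to 4 N of push. From 0.037 on the catch can spring up behind its last tooth and locks it open.
- yellow_vial: loose small glass vial with a white cap and yellowish content, 24 mm across, 51 mm high, on the table at the safe's +y side; origin at the centre of its underside. Bystander.
- brass_weight: loose brass calibration weight, 22 mm across, 34 mm high, on the table at the safe's -y side; origin at the centre of its underside. Bystander.
- green_vial: loose small vial with a green cap, 16 mm across, 35 mm high, on the table at the safe's -y side; origin at the centre of its underside. Bystander.
- timer_box: loose white bench timer, 60 by 62 by 29 mm, left of the safe; origin at the centre of its underside. Bystander.
- tape: loose yellow roll of tape lying flat, 55 mm across, 19 mm high, far left; origin at the centre of its underside. Bystander.
- clear_bottle: loose clear bottle with a blue cap, 58 mm across, 115 mm high, right of the safe; origin at the centre of its underside. Bystander.
- glass_beaker: loose small beaker, 46 mm across, 58 mm high, right of the safe; origin at the centre of its underside. Bystander.

How it is judged:
By the outcome, as a careful person would: the job done as asked, in the order asked, and still so for the second after the job is handed in, with the robot touching nothing.
It also fails if it takes over 35 s, if anything falls off the work surface, if the arm or the gripper's body presses on something with over 40 N, if the wrist force passes 120 N, or if a joint passes its speed limit or range.

## Working session

There is one attempt and no reset: what is moved stays moved. The work goes in short steps, Python scripts to look and compute and a tool call to move; the robot and the scene stay as the last step left them, time stands still between calls to the robot, and variables do not carry over. Pictures are saved under pics/ and viewed, at most 10 in all, crops included, and the job is handed in when it is done.

Besides the shell and the picture viewer there is one more tool, called after "Emit:" in YAML: its name, and indented under it one key for each argument. move_arm: Moves the arm, as the interface text tells. Its arguments: {"type":"object","properties":{"plan":{"type":"array","items":{"type":"number"}},"squeeze":{"type":"number"}},"required":["plan"]}

```bash
ls; mkdir -p pics
cat > h.py <<'E'
import numpy as np, cv2
from workcell import manip
from scipy.spatial.transform import Rotation as R
def tcp():
    o=manip.get_obs(); T=np.eye(4); T[:3,:3]=R.from_quat(o['ee_rot']).as_matrix(); T[:3,3]=o['position']; return T,o
def shot(name):
    T,o=tcp(); p=manip.camera(name)
    C=np.array(p['cam_to_world']) if 'cam_to_world' in p else T@np.array(p['mount'])
    return p,C
def find(p,C,label,f='tip_of',n=2):
    r=[]
    for d in getattr(manip,f)(p,label)[:n]:
        r.append((round(float(d['conf']),2),np.round((C@np.append(d['position'],1))[:3],4)))
    return r
def save(p,fn): cv2.imwrite('pics/'+fn,cv2.cvtColor(p['color'],cv2.COLOR_RGB2BGR))
E
python3 - <<'E'
from h import *
T,o=tcp(); print(o, manip.tip_extent); print(T)
for c in ['top','side']:
    p,C=shot(c); save(p,c+'0.png'); print(c,C[:3,3])
    for l in ['catch_pad','bolt_tab','safe','yellow_vial','brass_weight','green_vial','timer_box','tape','clear_bottle','glass_beaker']: print(l,find(p,C,l))
E
```

```text
pics
{'clock': 0.0, 'joint_pos': array([ 1.32342668,  0.33285639, -0.06470824,  1.46091296,  0.0216135 ,
        1.34988452, -0.08849795]), 'joint_velocities': array([ 0.000116  ,  0.00056045, -0.00153145, -0.00089814,  0.00023561,
       -0.00069449, -0.00023006]), 'tau': array([-5.88088242e-04, -6.25444007e+01,  4.86669329e-02, -3.91608739e+01,
        1.61418202e-02,  9.94781993e-03, -1.22779900e-05]), 'position': array([ 0.13928277, -0.60915862,  0.403939  ]), 'ee_rot': array([ 9.93689377e-01,  1.12164862e-01, -1.12529522e-04, -6.73239321e-04]), 'ft_force': array([-0.24046283, -0.10907511,  0.91959798]), 'torque': array([-0.00455672, -0.01274378,  0.02885933]), 'grasp_force': 0.0, 'grip_width': 0.9996507681359587} 0.1734
[[ 9.74838062e-01  2.22913912e-01 -3.74666372e-04  1.39282771e-01]
 [ 2.22914215e-01 -9.74837181e-01  1.31273781e-03 -6.09158617e-01]
 [-7.26111901e-05 -1.36322524e-03 -9.99999068e-01  4.03938997e-01]
 [ 0.00000000e+00  0.00000000e+00  0.00000000e+00  1.00000000e+00]]
top [ 0.21540114 -0.10179174  1.52026381]
catch_pad []
bolt_tab [(0.73, array([ 0.495 , -0.1083,
[... 415 characters left out ...]
 -0.0022]))]
clear_bottle [(0.56, array([ 0.4865, -0.5675, -0.0006]))]
glass_beaker [(0.66, array([ 0.577 , -0.4959, -0.0017])), (0.4, array([ 0.4266,  0.311 , -0.0012]))]
side [-0.10577231 -1.21525032  0.8775606 ]
catch_pad [(0.74, array([ 4.084e-01, -1.914e-01,  1.000e-04])), (0.66, array([ 0.4945, -0.0512,  0.0959]))]
bolt_tab [(0.64, array([ 0.4911, -0.1145,  0.1109]))]
safe [(0.62, array([ 4.647e-01, -7.640e-02,  1.000e-04]))]
yellow_vial []
brass_weight [(0.4, array([ 0.4878, -0.1919,  0.0005]))]
green_vial [(0.48, array([ 0.4064, -0.1938,  0.0032]))]
timer_box []
tape []
clear_bottle [(0.87, array([ 0.4843, -0.5692, -0.0016]))]
glass_beaker [(0.54, array([ 0.5754, -0.499 , -0.0021]))]
```

View pics/top0.png

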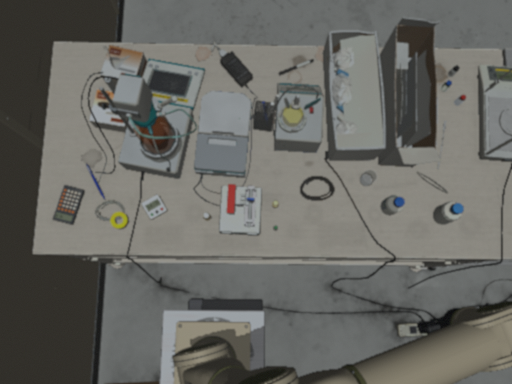

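View pics/side0.png

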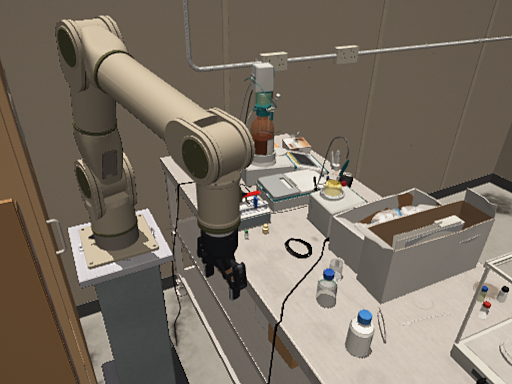

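The top view shows the safe near pixel (240,209), roughly square to the table, with the red catch at (231,198) and the blue tab at (250,200). The side view has it behind the gripper at about (255,205). I'll move above it for a wrist view.

Emit:
move_arm:
  plan: [0, 0, 0.22, 0.42, -0.44, 0, 0.05, 0, 0, 0.22, 0.42, -0.44, 0, 0.05, 0, 0, 0.22, 0.42, -0.44, 0, 0.05, 0, 0, 0.22, 0.42, -0.44, 0, 0.05, 0, 0, 0.22, 0.42, -0.44, 0, 0.05, 0, 0, 0.22, 0.42, -0.44, 0, 0.05, 0, 0, 0.22, 0.42, -0.44, 0, 0.05, 0, 0, 0.22, 0.42, -0.44, 0, 0.05, 0, 0, 0.22, 0.42, -0.44, 0, 0.05, 0, 0, 0.22, 0.42, -0.44, 0, 0.05, 0, 0, 0.22, 0.42, -0.44, 0, 0.05, 0, 0, 0.22, 0.42, -0.44, 0, 0.05]

```text
clock: 2.6
position: [0.4505, -0.0872, 0.4047]
ee_rot: [1.0, 0.002, -0.0, 0.0]
ft_force: [0.6, -0.8, 0.1]
grip_width: 0.586
grasp_force: 0.0
```

Run:
```python
from h import *
T,o=tcp(); print(np.round(T,4),o['joint_pos'].round(3),o['clock'],o['grip_width'],manip.tip_extent)
p,C=shot('wrist'); save(p,'w1.png'); print(C.round(3),np.array(p['mount']).round(4),p['fx'],p['cx'],p['cy'])
for l in ['catch_pad','bolt_tab','safe']: print(l,find(p,C,l))
for c in ['top','side']:
    p,C=shot(c); save(p,c+'1.png')
    for l in ['catch_pad','bolt_tab','safe']: print(c,l,find(p,C,l))
```

```text
[[ 1.000e+00  4.600e-03 -2.000e-04  4.505e-01]
 [ 4.600e-03 -1.000e+00 -4.000e-04 -8.720e-02]
 [-2.000e-04  4.000e-04 -1.000e+00  4.047e-01]
 [ 0.000e+00  0.000e+00  0.000e+00  1.000e+00]] [ 0.724 -0.005 -0.622  1.849 -0.003  1.297 -1.463] 2.6 0.586396963927027 0.1734
[[ 0.004 -0.959 -0.283  0.524]
 [-1.    -0.004 -0.001 -0.088]
 [ 0.     0.283 -0.959  0.375]
 [ 0.     0.     0.     1.   ]] [[-8.000e-04 -9.591e-01 -2.829e-01  7.340e-02]
 [ 1.000e+00 -8.000e-04 -2.000e-04  8.000e-04]
 [-0.000e+00 -2.829e-01  9.591e-01  2.980e-02]
 [ 0.000e+00  0.000e+00  0.000e+00  1.000e+00]] 323.7250773985319 258.8785752453697 193.20415106581348
catch_pad [(0.71, array([ 0.4896, -0.0509,  0.0884]))]
bolt_tab [(0.77, array([ 0.4929, -0.1109,  0.1065]))]
safe [(0.61, array([ 0.4664, -0.0808, -0.0007]))]
top catch_pad [(0.16, array([ 0.474 ,  0.196 , -0.0007]))]
top bolt_tab []
top safe [(0.62, array([ 0.4084, -0.1909,  0.0017]))]
side catch_pad [(0.65, array([ 0.4945, -0.0509,  0.0932]))]
side bolt_tab [(0.7, array([ 0.4903, -0.1119,  0.1112]))]
side safe [(0.89, array([ 0.4661, -0.076 , -0.0007]))]
```

View pics/w1.png

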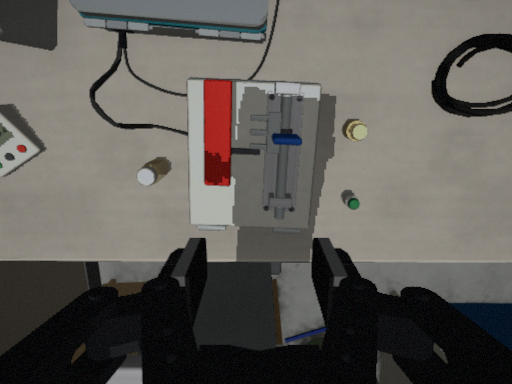

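The wrist view shows the red catch (204–231, 80–185), the blue tab at (287,139) and the bystanders at (148,175), (356,130) and (353,203). The fingertips show near (195,240) and (322,240). I'll measure the yaw and positions from colour.

Run:
```python
from h import *
p,C=shot('wrist')
def ray(uv,z):
    uv=np.atleast_2d(uv).astype(float)
    d=np.c_[(uv[:,0]-p['cx'])/p['fx'],(uv[:,1]-p['cy'])/p['fy'],np.ones(len(uv))]@C[:3,:3].T
    return (C[:3,3]+d*((z-C[2,3])/d[:,2])[:,None])[:,:2]
h=cv2.cvtColor(p['color'],cv2.COLOR_RGB2HSV)
def comp(m,box):
    k=np.zeros_like(m);u0,u1,v0,v1=box;k[v0:v1,u0:u1]=m[v0:v1,u0:u1];return k
red=comp(((h[...,0]<8)|(h[...,0]>172))&(h[...,1]>150)&(h[...,2]>120),(190,245,60,200))
blu=comp((h[...,0]>105)&(h[...,0]<130)&(h[...,1]>130),(262,310,120,160))
for m,z in((red,.089),(blu,.107)):
    v,u=np.nonzero(m); q=ray(np.c_[u,v],z)
    print(len(u),u.min(),u.max(),v.min(),v.max(),'lo',q.min(0).round(4),'hi',q.max(0).round(4),cv2.minAreaRect((q*1000).astype(np.float32)))
print('fingers z?',ray([[195,240],[322,240]],0.23))
for l in ['catch_pad','bolt_tab','safe','yellow_vial','brass_weight','green_vial']: print(l,find(p,C,l))
# expected tips in image at openings 0.05
cr=p['color'][60:260,170:380]; cv2.imwrite('pics/w2.png',cv2.resize(cr[...,::-1],None,fx=2.9,fy=2.9,interpolation=cv2.INTER_CUBIC))
```

```text
2050 205 231 80 185 lo [ 0.4475 -0.0639] hi [ 0.5381 -0.0393] ((492.88421630859375, -51.42414474487305), (22.198278427124023, 90.28126525878906), 87.52626037597656)
281 273 301 134 144 lo [ 0.4875 -0.1222] hi [ 0.4957 -0.099 ] ((491.618896484375, -110.57364654541016), (8.168181419372559, 23.180652618408203), 0.22093503177165985)
fingers z? [[ 0.45746686 -0.05640196]
 [ 0.45770348 -0.11829648]]
catch_pad [(0.94, array([ 0.4923, -0.0511,  0.0893])), (0.71, array([ 0.4885, -0.1935,  0.0033]))]
bolt_tab [(0.75, array([ 0.4925, -0.1107,  0.105 ]))]
safe [(0.87, array([ 0.4659, -0.0806,  0.0008]))]
yellow_vial []
brass_weight [(0.88, array([ 0.4904, -0.1957,  0.003 ]))]
green_vial [(0.8, array([ 0.4122, -0.1932,  0.0062]))]
```

View pics/w2.png

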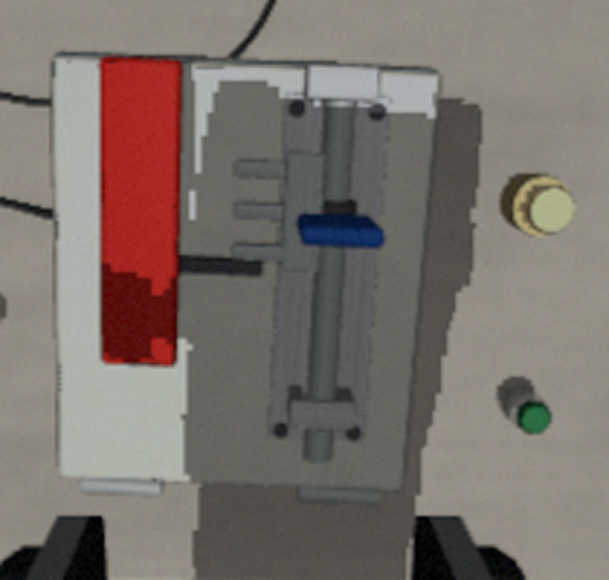

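Yaw is about −2°, the catch centre is near (0.4925, −0.051) and the tab near (0.492, −0.1105). I'll move above, with the fingers about 20 mm to the keeper side of the tab.

Emit:
move_arm:
  plan: [0, 0, 0.04, 0.062, -0.006, 0.04, 0.046, 0, 0, 0.04, 0.062, -0.006, 0.08, 0.046, 0, 0, 0.04, 0.062, -0.006, 0.115, 0.046, 0, 0, 0.04, 0.062, -0.006, 0.115, 0.046, 0, 0, 0.04, 0.062, -0.006, 0.115, 0.046, 0, 0, 0.04, 0.062, -0.006, 0.115, 0.046]

```text
clock: 4.3
position: [0.5132, -0.0805, 0.2916]
ee_rot: [1.0, -0.018, 0.001, 0.0]
ft_force: [0.2, 0.2, -0.1]
grip_width: 0.539
grasp_force: 0.0
```

Run:
```python
from h import *
T,o=tcp(); print(T.round(4),o['grip_width'],o['ft_force'])
p,C=shot('wrist'); save(p,'w3.png')
for l in ['catch_pad','bolt_tab']: print(l,find(p,C,l))
p2,C2=shot('side'); 
for l in ['catch_pad','bolt_tab']: print(l,find(p2,C2,l))
s=p2['color'][150:270,180:330]
a=cv2.resize(s,(750,600),interpolation=cv2.INTER_CUBIC); cv2.imwrite('pics/s3.png',a[...,::-1])
```

```text
[[ 9.994e-01 -3.540e-02  2.800e-03  5.132e-01]
 [-3.540e-02 -9.994e-01 -1.000e-03 -8.050e-02]
 [ 2.800e-03  9.000e-04 -1.000e+00  2.916e-01]
 [ 0.000e+00  0.000e+00  0.000e+00  1.000e+00]] 0.5385574589820917 [ 0.23872636  0.19723989 -0.10682885]
catch_pad [(0.69, array([ 0.4924, -0.0511,  0.0892]))]
bolt_tab [(0.75, array([ 0.496 , -0.1102,  0.1081]))]
catch_pad [(0.45, array([0.4301, 0.3086, 0.0024])), (0.44, array([ 0.4949, -0.0493,  0.0944]))]
bolt_tab [(0.48, array([ 0.4909, -0.1114,  0.1065]))]
```

View pics/w3.png

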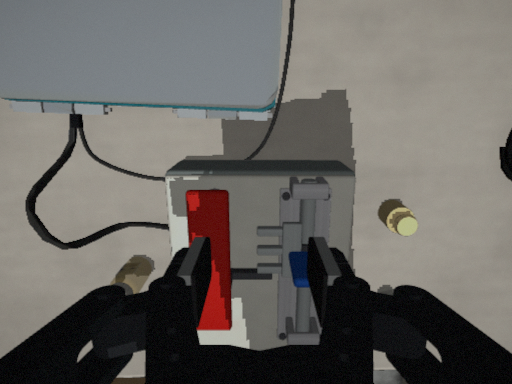

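View pics/s3.png

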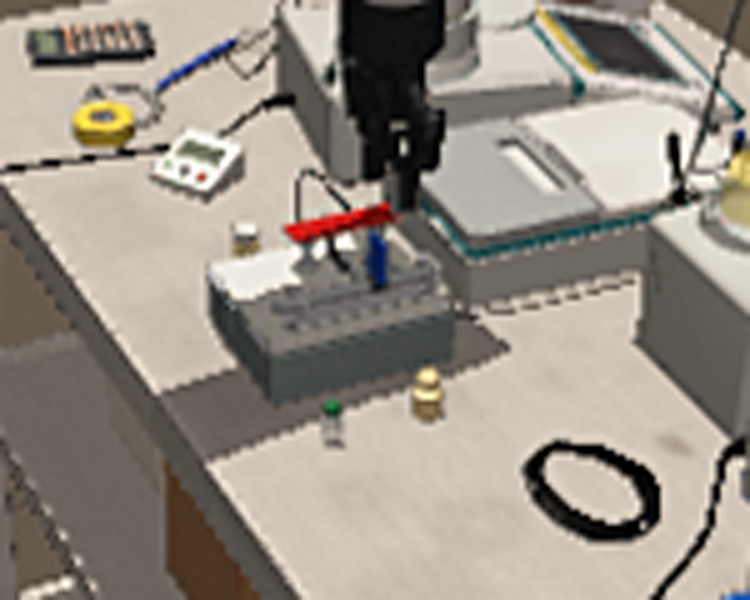

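The wrist view has the fingertips at about (203,238) and (315,238), straddling correctly over catch and bolt, with the blue tab at (290–312, 253–285). The side view shows the tips above and beyond the tab. I'll check the x clearance numerically.

Run:
```python
from h import *
T,o=tcp();p,C=shot('wrist')
M=np.linalg.inv(np.array(p['mount']))
def proj(Q,A):
    c=A@np.append(Q,1); return np.round([p['cx']+p['fx']*c[0]/c[2],p['cy']+p['fy']*c[1]/c[2]],1)
for z in(.160,.165,.17,.173):
    print(z,[proj([x,y,z],M) for x in(.011,-.011) for y in(-.023,.023)])
def ray(uv,z):
    d=C[:3,:3]@np.array([(uv[0]-p['cx'])/p['fx'],(uv[1]-p['cy'])/p['fy'],1]); return (C[:3,3]+d*(z-C[2,3])/d[2]).round(4)
h=cv2.cvtColor(p['color'],cv2.COLOR_RGB2HSV)
b=(h[...,0]>105)&(h[...,0]<130)&(h[...,1]>130); b[:,:285]=0;b[:,320:]=0;b[:240]=0;b[300:]=0
for u in(294,298,302):
    v=np.nonzero(b[:,u])[0]; print(u,v.min(),v.max(),h[v.min():v.max()+1,u,2],ray((u,v.max()+.5),.107),ray((u,v.min()-.5),.071))
cv2.imwrite('pics/w4.png',cv2.resize(p['color'][220:320,170:350,::-1],(720,400),interpolation=cv2.INTER_CUBIC))
```

```text
0.16 [array([205. , 245.7]), array([309.5, 245.6]), array([207.3, 289.4]), array([307.4, 289.3])]
0.165 [array([206.8, 240.9]), array([307.8, 240.8]), array([208.9, 283.4]), array([305.9, 283.3])]
0.17 [array([208.4, 236.4]), array([306.3, 236.3]), array([210.4, 277.8]), array([304.5, 277.7])]
0.173 [array([209.3, 233.8]), array([305.4, 233.7]), array([211.3, 274.6]), array([303.6, 274.5])]
294 251 282 [63 58 56 53 55 54 58 55 55 59 56 55 55 56 56 56 54 53 54 53 51 52 56 53
 52 54 53 53 55 60 64 64] [ 0.4903 -0.0994  0.107 ] [ 0.4912 -0.1031  0.071 ]
298 251 286 [ 63  56  59  58  57  53  55  57  57  54  57  55  57  57  56  57  56  54
  56  56  54  55  57  55  55  56  60  73  85  92 101 102 100  99  92  84] [ 0.4878 -0.1015  0.107 ] [ 0.4911 -0.1057  0.071 ]
302 251 286 [ 57  57  55  58  56  56  57  52  56  58  57  59  56  59  57  55  55  58
  58  56  53  55  60  53  54  54  61  73  85  96 101 103 101 101  95  87] [ 0.4877 -0.1037  0.107 ] [ 0.491  -0.1083  0.071 ]
```

View pics/w4.png

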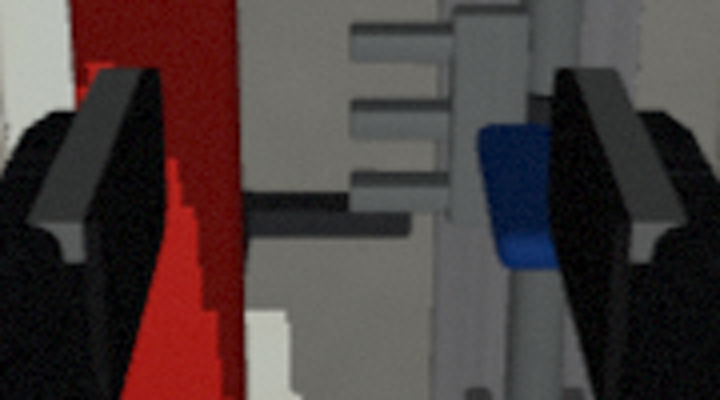

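Tips are about 169 mm out and 6 mm thick, with 5 to 8 mm of x clearance to the tab face. I'll widen slightly and descend to just above the catch.

Emit:
move_arm:
  plan: [0, 0, 0, 0, 0, 0, 0.052, 0, 0, 0, 0, 0, 0.014, 0.052, 0, 0, 0, 0, 0, 0.028, 0.052, 0, 0, 0, 0, 0, 0.034, 0.052, 0, 0, 0, 0, 0, 0.037, 0.052, 0, 0, 0, 0, 0, 0.037, 0.052]

```text
clock: 5.4
position: [0.5124, -0.0804, 0.2526]
ee_rot: [1.0, -0.018, -0.001, 0.0]
ft_force: [-3.3, 0.6, 4.1]
grip_width: 0.61
grasp_force: 2.1
```

Emit:
move_arm:
  plan: [0, 0, 0, 0, 0, 0.003, 0.052, 0, 0, 0, 0, 0, 0.004, 0.052, 0, 0, 0, 0, 0, 0.004, 0.052]

```text
clock: 5.78
position: [0.5127, -0.0804, 0.249]
ee_rot: [1.0, -0.018, 0.0, 0.0]
ft_force: [-3.6, 0.1, 6.9]
grip_width: 0.605
grasp_force: 3.2
```

Run:
```python
from h import *
T,o=tcp(); print(T.round(4),o['ft_force'],o['torque'])
p,C=shot('wrist')
for l in ['catch_pad','bolt_tab']: print(l,find(p,C,l))
p2,C2=shot('side')
for l in ['catch_pad','bolt_tab']: print(l,find(p2,C2,l))
a=cv2.resize(p['color'][170:330,140:370],(690,480)); b=cv2.resize(p2['color'][165:245,215:295],(480,480),interpolation=cv2.INTER_CUBIC)
cv2.imwrite('pics/c5.png',cv2.resize(np.hstack([a,b]),(800,328))[...,::-1])
```

```text
[[ 9.994e-01 -3.510e-02  3.000e-04  5.127e-01]
 [-3.510e-02 -9.994e-01 -2.000e-04 -8.040e-02]
 [ 3.000e-04  2.000e-04 -1.000e+00  2.490e-01]
 [ 0.000e+00  0.000e+00  0.000e+00  1.000e+00]] [-3.57979895  0.10904417  6.86315679] [0.23134361 0.84898391 0.12927476]
catch_pad [(0.85, array([ 0.4916, -0.0506,  0.0777]))]
bolt_tab [(0.63, array([ 0.4951, -0.1114,  0.1063]))]
catch_pad [(0.65, array([ 0.4972, -0.0522,  0.0826]))]
bolt_tab [(0.64, array([ 0.4914, -0.1129,  0.1101]))]
```

View pics/c5.png

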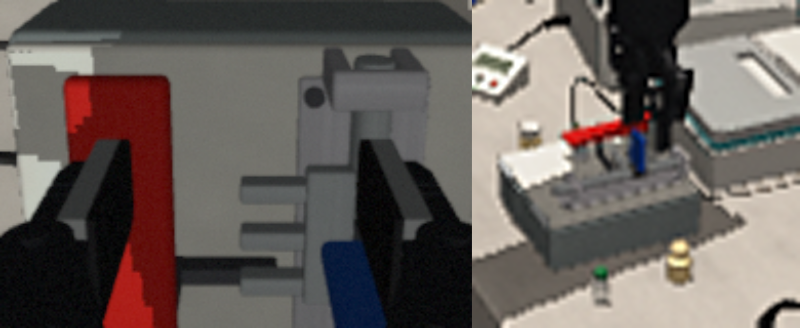

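The catch is visibly down (its top reads about 0.078–0.083), and the right finger stands beside and ahead of the blue tab. I'll press slightly more to check the stop, then stroke.

Emit:
move_arm:
  plan: [0, 0, 0, 0, 0, 0.0015, 0.052, 0, 0, 0, 0, 0, 0.0015, 0.052]

```text
clock: 6.32
position: [0.513, -0.0802, 0.2486]
ee_rot: [1.0, -0.018, 0.0, 0.0]
ft_force: [-8.6, 0.2, 20.4]
grip_width: 0.605
grasp_force: 9.8
```

Emit:
move_arm:
  plan: [0, 0, 0, 0, 0, -0.0006, 0.052, 0, 0, 0, -0.005, 0, -0.0005, 0.052, 0, 0, 0, -0.01, 0, -0.0005, 0.052, 0, 0, 0, -0.015, 0, -0.0005, 0.052, 0, 0, 0, -0.015, 0, -0.0005, 0.052]

```text
clock: 6.95
position: [0.4991, -0.0799, 0.2491]
ee_rot: [1.0, -0.018, 0.003, 0.0]
ft_force: [5.0, 0.8, 5.8]
grip_width: 0.611
grasp_force: 3.4
```

Emit:
move_arm:
  plan: [0, 0, 0, 0, 0, 0.0006, 0.052, 0, 0, 0, -0.005, 0, 0.0007, 0.052, 0, 0, 0, -0.01, 0, 0.0008, 0.052, 0, 0, 0, -0.015, 0, 0.0008, 0.052, 0, 0, 0, -0.02, 0, 0.0008, 0.052, 0, 0, 0, -0.025, 0, 0.0008, 0.052, 0, 0, 0, -0.025, 0, 0.0008, 0.052]

```text
clock: 7.82
position: [0.4748, -0.0789, 0.249]
ee_rot: [1.0, -0.018, 0.004, 0.0]
ft_force: [5.0, 1.0, 9.8]
grip_width: 0.609
grasp_force: 5.1
```

Emit:
move_arm:
  plan: [0, 0, 0, -0.004, 0, 0.0001, 0.052, 0, 0, 0, -0.008, 0, 0.0001, 0.052, 0, 0, 0, -0.008, 0, 0.0001, 0.052]

```text
clock: 8.2
position: [0.467, -0.0786, 0.249]
ee_rot: [1.0, -0.018, 0.004, 0.0]
ft_force: [6.7, 1.0, 10.2]
grip_width: 0.606
grasp_force: 5.3
```

Run:
```python
from h import *
T,o=tcp(); print(T[:3,3].round(4),o['ft_force'])
for c in('wrist','side'):
    p,C=shot(c)
    for l in ['catch_pad','bolt_tab']: print(l,find(p,C,l))
```

```text
[ 0.467  -0.0786  0.249 ] [ 6.72637101  0.95373419 10.20192879]
catch_pad [(0.79, array([ 0.4897, -0.0521,  0.0786]))]
bolt_tab [(0.82, array([ 0.4558, -0.1091,  0.1084]))]
catch_pad []
bolt_tab [(0.59, array([ 0.454 , -0.1104,  0.1097]))]
```

Emit:
move_arm:
  plan: [0, 0, 0, -0.002, 0, 0, 0.052, 0, 0, 0, -0.003, 0, 0, 0.052, 0, 0, 0, -0.003, 0, 0, 0.052]

```text
clock: 8.88
position: [0.4643, -0.0786, 0.249]
ee_rot: [1.0, -0.018, 0.004, 0.0]
ft_force: [8.8, 0.1, 8.6]
grip_width: 0.611
grasp_force: 5.4
```

Emit:
move_arm:
  plan: [0, 0, 0, -0.002, 0, 0, 0.052, 0, 0, 0, -0.002, 0, 0.0003, 0.052]

```text
clock: 9.12
position: [0.4625, -0.0784, 0.249]
ee_rot: [1.0, -0.017, 0.005, 0.0]
ft_force: [7.3, 0.6, 12.4]
grip_width: 0.613
grasp_force: 8.5
```

Emit:
move_arm:
  plan: [0, 0, 0, -0.002, 0, 0, 0.052, 0, 0, 0, -0.002, 0, 0, 0.052]

```text
clock: 9.38
position: [0.4616, -0.0784, 0.2492]
ee_rot: [1.0, -0.017, 0.007, 0.0]
ft_force: [19.8, -1.3, 2.2]
grip_width: 0.61
grasp_force: 11.0
```

The end stop is reached (Fx 20 N). I'll ease off the tab and lift straight up.

Emit:
move_arm:
  plan: [0, 0, 0, 0.003, 0, 0, 0.052, 0, 0, 0, 0.004, 0, 0, 0.052, 0, 0, 0, 0.005, 0, -0.006, 0.052, 0, 0, 0, 0.005, 0, -0.015, 0.052, 0, 0, 0, 0.005, 0, -0.04, 0.052, 0, 0, 0, 0.005, 0, -0.08, 0.052, 0, 0, 0, 0.005, 0, -0.12, 0.052, 0, 0, 0, 0.005, 0, -0.12, 0.052]

```text
clock: 10.38
position: [0.4633, -0.0786, 0.3691]
ee_rot: [1.0, -0.018, 0.002, 0.001]
ft_force: [-0.0, -0.1, -0.8]
grip_width: 0.608
grasp_force: 0.0
```

Run:
```python
from h import *
T,o=tcp(); print(T[:3,3].round(4),o['ft_force'],o['clock'])
for c in('wrist','side'):
    p,C=shot(c)
    for l in ['catch_pad','bolt_tab','safe','brass_weight','green_vial','yellow_vial']: print(l,find(p,C,l,n=1))
    if c=='wrist': a=p['color']
    else: b=cv2.resize(p['color'][165:245,215:295],(384,384),interpolation=cv2.INTER_CUBIC)
cv2.imwrite('pics/e6.png',cv2.resize(np.hstack([a,b]),(800,343))[...,::-1])
```

```text
[ 0.4633 -0.0786  0.3691] [-0.02643455 -0.14337167 -0.8138094 ] 10.375
catch_pad [(0.56, array([ 0.4921, -0.0525,  0.0909]))]
bolt_tab [(0.96, array([ 0.4573, -0.108 ,  0.1049]))]
safe [(0.83, array([ 0.467 , -0.0815, -0.001 ]))]
brass_weight [(0.74, array([ 0.4899, -0.1967,  0.0031]))]
green_vial [(0.61, array([ 0.4102, -0.1934,  0.0057]))]
yellow_vial [(0.89, array([ 0.4454,  0.0273, -0.0017]))]
catch_pad [(0.53, array([ 0.4924, -0.0526,  0.0919]))]
bolt_tab [(0.54, array([ 0.4519, -0.1096,  0.1086]))]
safe [(0.63, array([ 0.4655, -0.0761,  0.0023]))]
brass_weight []
green_vial [(0.53, array([ 0.4506, -0.1118,  0.1088]))]
yellow_vial [(0.41, array([ 0.4464,  0.0288, -0.0016]))]
```

View pics/e6.png

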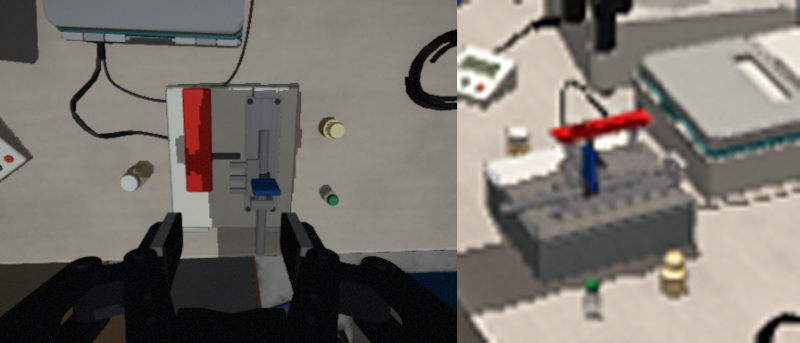

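The catch is up (top about 0.091). All three teeth (rows 163–188) have passed the pawl bar at row 155, the tab is drawn about 38–40 mm, and the bystanders haven't moved.

```bash
python3 -c "
from workcell import manip
print(manip.hand_in())"
```

```text
the job is handed in; nothing more can be done
None
```

The safe is unlocked: I drew the bolt back to its end stop with the catch held down, then let go and the catch sprang up behind the last tooth. The loose things near the safe stayed put, and I handed the job in with the arm clear at about 10.5 s; no verdict came back.

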